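# Crack the bead kiln's lid and hold it

### The arm

A 6-joint arm with a two-finger parallel gripper is mounted at the origin on the work surface. World frame = base frame: x ahead of the robot, y to its left, z up, the work surface at z = 0. Lengths are in m, angles in rad, forces in N, time in s.
With the tool pointing down it reaches from about 0.375 to 0.9 m from the base axis. Payload 3.1 kg.
Tool frame: the origin (TCP) lies between the finger pads, 19 mm behind the fingertips; this is the grasp point; z points along the fingers, y is the line along which they close (so a half turn about z gives the same grasp; the last joint's range is limited). The gripper opens to 85 mm and grips with 20 to 120 N. Pads are 22 mm wide; open, the fingers measure 114 mm over their backs; the gripper's body (76 mm by 85 mm) begins 54 mm behind the grasp point. The pads swing forward as they close: fully open they stand 13 mm farther back than shut.
Start: joints at [1.113, 0.527, 1.433, -0, 1.181, -0.178], TCP at [0.173, 0.601, 0.25] pointing down, gripper open.
Joint ranges: [-3.08, 3.08], [-0.75, 2.2], [0.22, 2.44], [-1.43, 4.57], [0, 2.65], [-2.85, 2.85]. Speed limits (rad/s): [2.79, 2.79, 3.14, 3.14, 3.14, 3.14].

### API

Orientations are given as a unit quaternion [x, y, z, w].
In Python, from station import sense, eyes, workorder gives the robot as it stands.
- The arm moves only by the shell command python3 -m inch 'ROWS' [OPENING] [FORCE]. ROWS is JSON, a list of rows, each an object of numbers: "dx", "dy", "dz": the shift along the tool's x, y, z in cm; "wx", "wy", "wz": the turn, a rotation vector about the tool's x, y, z in degrees. In form: [{"dx": .., "dy": .., "dz": .., "wx": .., "wy": .., "wz": ..}, ...]. A call has 1 to 10 rows; each row shifts and turns the commanded pose from where the row before left it, along the tool's axes as they then stand; what a row does not reach is not made up. A row lasts 1/8 s, in which the tool goes at most 62.5 mm and 10.7 degrees, less where a joint would pass 70% of its speed; a pose out of reach is approached as far as the arm can. A call with a gripper value outside its range is refused whole. OPENING is the opening, from 0 (shut) to 1 (fully open), set as the call begins (- or left out, the last holds). The fingers move at their own pace and stop on an object; FORCE is the grip in N (left out, the last holds). Time passes only in rows, so rows that do not move let the fingers close. It gives the time, the measured TCP pose, the force, the opening and the grip force at its end, in the units of the state.
- sense(): the state, without advancing time (a new reading comes with each control period).
- eyes.snapshot(name): name is "scene" or "side" or "wrist"; returns the picture (400x640x3 uint8, red, green, blue); there is no depth.
- eyes.camera_params(name): a dict with "fx", "fy", "cx", "cy" (pixels), "rvec" (rotation vector, rad) and "tvec" (3), from world to camera coordinates, as OpenCV has them. Camera axes: x right, y down, z forward; pixel columns grow to the right and rows downward; lengths in m; the calibration is good to about 2 mm. The wrist camera is an equidistant fisheye: a pixel r from the principal point sees the ray r / f radians off the axis. A picture is of the moment at which its call begins: read the wrist's pose just before it. camera_params takes no time and is no camera call; for the wrist camera it gives the pose at the moment of the call.
- workorder.sign_off(): hands the job in; it is judged then, once.
The state is a dict: "t": time; "q": joint angles; "qd": joint speeds; "tau": joint torques, N m; "tcp_pos": TCP position; "tool_rot": TCP orientation; "force": force on the tool from outside, world axes, zero at the start; "ft_torque": the same for the moment, N m; "finger_gap": opening from 0.0 (shut) to 1.0 (fully open); "gripper_force": force on a finger pad.
Only numpy, scipy, OpenCV 4.12 (cv2) and the standard library are available. Lean on these libraries where they do the work, as an engineer would, in place of code of your own. Each camera call takes 0.05 s, during which the arm holds its last target. There are 200 camera calls.

### The job

Turn the bead kiln's dial down until its white pointer stands at the red mark, then take the lid by its wooden handle, break it free from its sticky rope seal without letting it jump past 100 mm, and hold it steady about 40 mm open at the front edge. Finish while still holding the handle, with the dial left at the mark and the other things on the bench undisturbed.

Things in the scene. Friction and masses are not known exactly. Their poses are not given: they have to be found in the camera images.
- kiln: (all sizes in mm) small bench kiln, fixed: aluminium case 300 x 300, rim 145 and lid top 197 above the bench. Origin: centre of its underside, on the bench; x from its front (robot side) to its back, z up. On its right (-y), 165 to 286 from the centre, a dark control console up to 145 high with a sloped grey panel leaning 0.35 rad to the front
- dial (a joint): angle (rad) of the black bar dial on the console panel; light friction (0.04 N m), stays where it is left; range 0 to 4.0. Grows clockwise as seen looking at the panel. 0: the white pointer points straight up the panel, to the kiln's back. The red mark is at 0.9; the dial starts clockwise of it, at 1.7 to 2.8, so turning down is anticlockwise
- dial_grip (a point): on the dial's axis, 28 above the panel: hold the bar with the TCP here (fingertips 9 above the panel, over a skirt 7 high, 56 across). Turns with the dial: x along the bar to the pointer end, z out of the panel (0.35 rad from vertical, towards the kiln's front), y across. Bar 50 long (x), 16 wide (y), its top 36 above the panel. The kiln's case is 75 to the left of the axis
- dial_mark (a point): the red mark on the panel, 41 from the dial's axis; axes as the kiln's
- kiln_lid: the lid, 300 x 300 x 52, hung in slotted hinge eyes (1.5 play): axis along y, 168 behind the kiln's centre, 150 above the bench. Opening angle: the tilt of its z axis. Origin: centre of its underside; axes as the kiln's when shut. Falls shut if let go. A rope seal sticks it down: lifting the handle takes 12 to 25 N at the peak, in the first 8 mm, then only its weight (4 to 7 N) past 22
- lid_edge (a point): middle of the lid's front lower edge, 318 in front of the hinge axis; at the rim's height, 145 above the bench, when shut. Its rise is the opening: 40 mm is a lid angle of 0.126 rad
- handle_grip (a point): middle of the lid's handle, a round wooden bar 20 in diameter, 136 long, along y, on two steel posts 116 apart, its axis 45 above the lid's top; hold it here. Moves with the lid. Shut, it is 283 in front of the hinge axis and 92 above it (242 above the bench), 35 behind the lid's front edge
- mould_box: loose bystander: black graphite mould box with a slab on top, 96 x 96 x 72; origin under its centre
- paddle: loose bystander: graphite marver paddle lying flat: dark pad 90 x 60 x 12, round wooden handle, 217 long, 22 high; origin under its neck, between handle (-x) and pad
- shaper: loose bystander: wood-handled brass shaping tool lying flat, 200 long, 20 high; origin under the joint of handle (-x) and blade
- rod_jar: loose bystander: glass jar, 76 across and 100 high, with coloured glass rods standing in it up to 190; origin under its centre
- bead_dish: loose bystander: white ceramic dish of beads, 100 across, 22 high; origin under its centre
- rinse_bottle: loose bystander: white bottle with a green cap, 64 across, 170 high; origin under its centre
- pliers: loose bystander: pliers with blue grips lying flat, 160 long, 14 high; origin under their pivot

How it is judged:
On the way, in this order (a step that is already met when the one before it is completed fails the run):
1. the dial's pointer stands at the red mark, the fingers off the dial (value of joint dial between 0.75 and 1.05 rad and contact force between the fingers and kiln below 0.3 N and contact force between the fingers and kiln_lid below 0.3 N), for 0.2 s.
2. the lid has been broken free of its seal by its handle (angle between kiln_lid's own z axis and vertical above 0.07 rad and contact force between the fingers and kiln_lid above 1.5 N and distance between the grasp point and handle_grip below 0.05 m), for 0.1 s.
At the end, for the whole second after the job is handed in: The fingers hold the lid by its handle (contact over 1.5 N, gripper within 50 mm of the bar's middle), the lid is steady with its front edge 25 to 60 mm open (tilt 0.08 to 0.19 rad), its hinge in place, no bystander touches it, and the dial is within 0.15 rad of the red mark (value of joint dial between 0.75 and 1.05 rad and angle between kiln_lid's own z axis and vertical between 0.08 and 0.19 rad and x of kiln_lid in the frame of kiln between -0.012 and 0.012 m and y of kiln_lid in the frame of kiln between -0.012 and 0.012 m and angular speed of kiln_lid below 0.1 rad/s and contact force between the fingers and kiln_lid above 1.5 N and distance between the grasp point and handle_grip below 0.05 m and contact force between kiln_lid and mould_box below 0.3 N and contact force between kiln_lid and paddle below 0.3 N and contact force between kiln_lid and shaper below 0.3 N and contact force between kiln_lid and rod_jar below 0.3 N and contact force between kiln_lid and bead_dish below 0.3 N and contact force between kiln_lid and rinse_bottle below 0.3 N and contact force between kiln_lid and pliers below 0.3 N); the arm keeps its last pose, push and grip.
It fails at once if the lid jumps open past about 100 mm (0.33 rad) (angle between kiln_lid's own z axis and vertical above 0.33 rad).
It fails at once if a bystander on the bench is shifted by more than 30 mm or knocked over (distance of any of mould_box, paddle, shaper, rod_jar, bead_dish, rinse_bottle, pliers from where it was at the start of the episode above 0.03 m or angle between any of mould_box, paddle, shaper, rod_jar, bead_dish, rinse_bottle, pliers's own z axis and vertical above 0.5 rad).
It also fails if it takes over 51 s, if anything falls off the work surface, if the arm or the gripper's body presses on something with over 40 N, if the wrist force passes 120 N, or if a joint passes its speed limit or range.

## Working session

There is one attempt and no reset: what is moved stays moved. The work goes in short steps, Python scripts to look and compute and a shell command to move; the robot and the scene stay as the last step left them, time stands still between calls to the robot, and variables do not carry over. Pictures are saved under pics/ and viewed, at most 10 in all, crops included, and the job is handed in when it is done.

```bash
mkdir -p pics; ls; python3 - <<'E'
from station import sense, eyes
import cv2, numpy as np
for n in ["scene","side"]:
    im=eyes.snapshot(n); cv2.imwrite(f"pics/{n}0.png",im[:,:,::-1])
    p=eyes.camera_params(n); print(n,p)
print(sense())
E
```

```text
pics
scene {'fx': 372.07066722174073, 'fy': 372.07066722174073, 'cx': 320.5164718184147, 'cy': 200.95798675058143, 'rvec': array([ 1.44544693,  2.10409794, -0.91393905]), 'tvec': array([ 0.23842189, -0.24092299,  1.49057175])}
side {'fx': 468.53208278927207, 'fy': 468.53208278927207, 'cx': 316.9855860652558, 'cy': 199.9652880681281, 'rvec': array([ 2.11353709, -0.12413734,  0.08865577]), 'tvec': array([-0.5386701 ,  0.14563832,  1.49197276])}
{'t': 0.1, 'q': array([ 1.11246303e+00,  5.28354683e-01,  1.43380585e+00,  7.88015782e-06,
        1.18138158e+00, -1.78461119e-01]), 'qd': array([ 5.87579073e-04, -1.38759280e-03, -4.03051778e-03, -2.52064484e-04,
       -6.85173356e-04, -4.87837453e-05]), 'tau': array([ 4.81214938e-04, -4.43303454e+01, -1.78585804e+01, -2.00569734e-04,
        3.91561742e-03,  3.74373684e-06]), 'tcp_pos': array([0.17231427, 0.60013452, 0.24913273]), 'tool_rot': array([ 1.39481246e-01,  9.90224233e-01, -9.24598761e-04, -3.08594877e-04]), 'force': array([ 0.47330435,  0.13481876, -0.99109719]), 'ft_torque': array([-0.05216228, -0.06294015, -0.03839654]), 'gripper_force': 0.0, 'finger_gap': 1.0013386694749336}
```

View pics/scene0.png

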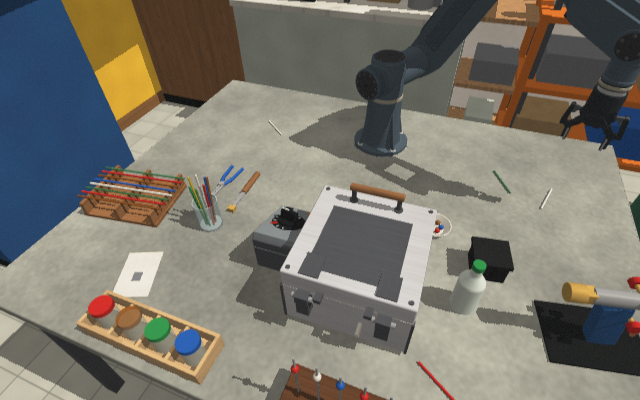

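View pics/side0.png

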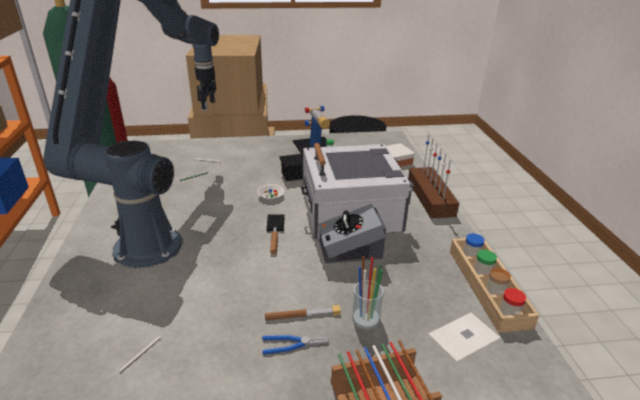

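The scene picture looks from behind the kiln: lid at about (325,187)-(435,210)-(410,300)-(288,268), handle (350,188)-(404,196) and dial near (290,215). The side picture shows the dial at (347,222) and the rod jar at (367,300). I'll zoom in on both.

```bash
python3 - <<'E'
import cv2
a=cv2.imread("pics/scene0.png")[175:315,245:445]; cv2.imwrite("pics/c1.png",cv2.resize(a,None,fx=4,fy=4,interpolation=cv2.INTER_CUBIC))
a=cv2.imread("pics/side0.png")[135:275,295:420]; cv2.imwrite("pics/c2.png",cv2.resize(a,None,fx=4.2,fy=4.2,interpolation=cv2.INTER_CUBIC))
E
```

```text
(no output)
```

View pics/c1.png

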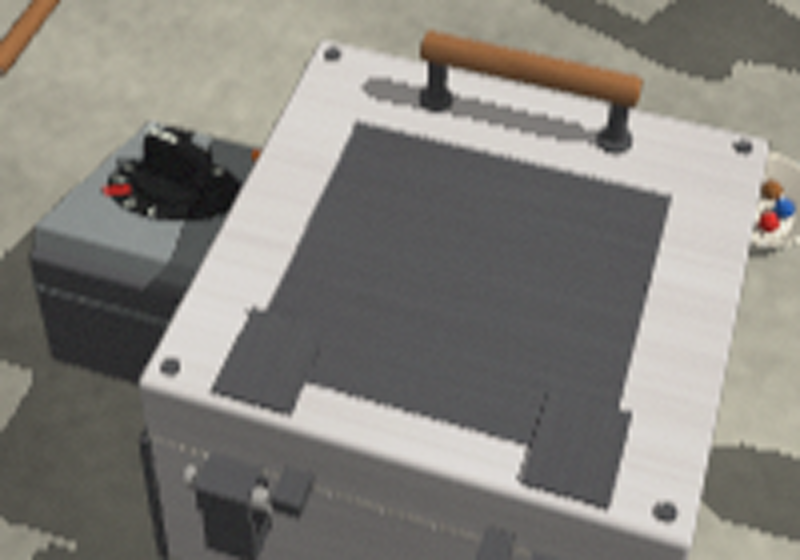

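View pics/c2.png

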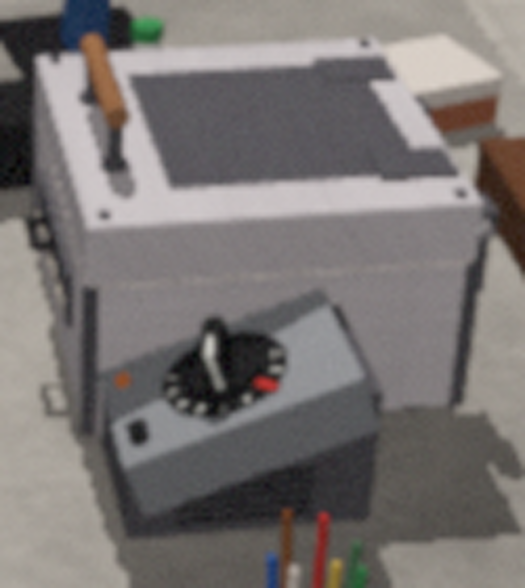

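c1: lid corners at (322,42), (768,148), (688,548), (142,385), red mark (118,190). c2: lid corners (88,226), (482,205), (370,42), (38,55), mark (265,384); the white pointer runs (210,325)-(222,385). Next I fit the kiln pose.

```bash
cat > h.py <<'E'
import numpy as np, cv2
from scipy.optimize import least_squares
from scipy.spatial.transform import Rotation as R
from station import eyes
P={n:eyes.camera_params(n) for n in("scene","side")}
def proj(n,X):
    p=P[n]; K=np.array([[p["fx"],0,p["cx"]],[0,p["fy"],p["cy"]],[0,0,1]])
    return cv2.projectPoints(np.atleast_2d(np.float64(X)),p["rvec"],p["tvec"],K,None)[0][:,0]
def kw(k,X): return R.from_euler("z",k[2]).apply(np.atleast_2d(X))+[k[0],k[1],0]
u=np.array([np.cos(.35),0,np.sin(.35)]); r=np.array([0,-1.,0]); nrm=np.array([-np.sin(.35),0,np.cos(.35)])
def dirn(a): return np.cos(a)*u+np.sin(a)*r
E
cat > fit.py <<'E'
from h import *
f=.15
C=[[-f,-f,.197],[-f,f,.197],[f,f,.197],[f,-f,.197]]  # FR FL BL BR
H=[[-.115,-.068,.242],[-.115,.068,.242]]
o1=(np.array([[322,42],[768,148],[688,548],[142,385],[425,46],[640,92],[118,190]])+.5)/4-.5+[245,175]
o2=(np.array([[88,226],[38,55],[370,42],[482,205],[113,112],[92,46],[265,384]])+.5)/4.2-.5+[295,135]
def pts(v):
    ax=np.array([v[3],-.225,v[4]]); return kw(v,np.vstack([C,H,ax+.041*dirn(.9)]))
def res(v): X=pts(v); return np.r_[(proj("scene",X)-o1).ravel(),(proj("side",X)-o2).ravel()]
s=least_squares(res,[.65,0,0,-.0,.12],loss="soft_l1"); v=s.x
print(v.round(4)); print(res(v).reshape(2,-1,2).round(1).tolist())
ax=np.array([v[3],-.225,v[4]])
print("axis panel w",kw(v,ax),"dialgrip",kw(v,ax+.028*nrm),"handle",kw(v,[-.115,0,.242]))
for a in np.arange(1.7,2.9,.2):
    X=kw(v,[ax+.036*nrm+.025*dirn(a),ax+.036*nrm-.025*dirn(a),ax+.007*nrm+.025*dirn(a)])
    print(a.round(1),((proj("scene",X)-[245,175])*4).round().tolist(),((proj("side",X)-[295,135])*4.2).round().tolist())
E
python3 fit.py
```

```text
[ 0.6768  0.1224  0.0238 -0.0612  0.113 ]
[[[-0.4, -1.2], [1.0, -2.2], [0.7, 0.4], [-2.0, -0.7], [-0.3, -0.1], [0.1, 0.5], [-0.1, 0.0]], [[-0.5, 0.0], [-0.8, -0.6], [1.5, -1.7], [0.7, -0.9], [0.9, 1.2], [-0.4, -1.0], [-0.1, -0.0]]]
axis panel w [[ 0.62095424 -0.10395267  0.11297492]] dialgrip [[ 0.61135583 -0.10418125  0.13927736]] handle [[0.56181466 0.11970275 0.242     ]]
1.7 [[147.0, 128.0], [210.0, 148.0], [144.0, 165.0]] [[208.0, 352.0], [203.0, 311.0], [220.0, 383.0]]
1.9 [[151.0, 125.0], [205.0, 151.0], [149.0, 163.0]] [[201.0, 354.0], [209.0, 310.0], [213.0, 385.0]]
2.1 [[157.0, 124.0], [200.0, 153.0], [154.0, 161.0]] [[194.0, 354.0], [216.0, 309.0], [207.0, 385.0]]
2.3 [[163.0, 122.0], [194.0, 154.0], [160.0, 159.0]] [[188.0, 354.0], [222.0, 309.0], [200.0, 385.0]]
2.5 [[170.0, 122.0], [186.0, 155.0], [167.0, 159.0]] [[183.0, 353.0], [227.0, 310.0], [195.0, 384.0]]
2.7 [[177.0, 122.0], [179.0, 155.0], [174.0, 159.0]] [[178.0, 351.0], [232.0, 312.0], [191.0, 382.0]]
```

```bash
cat >> h.py <<'E'
K=np.array([.6768,.1224,.0238]); AX=np.array([-.0612,-.225,.113])
def dialpose(a,h):
    z=-nrm; y=dirn(a-np.pi/2); x=np.cross(y,z)
    return kw(K,AX+h*nrm)[0], R.from_euler("z",K[2])*R.from_matrix(np.c_[x,y,z])
def delta(p,Rt=None):
    from station import sense
    s=sense(); Rc=R.from_quat(s["tool_rot"])
    d=Rc.inv().apply(np.array(p)-s["tcp_pos"])*100
    print("trans cm",d.round(2),"rows>=",np.linalg.norm(d)/6)
    if Rt is not None:
        w=(Rc.inv()*Rt).as_rotvec(degrees=True); print("rot deg",w.round(2),"rows>=",np.linalg.norm(w)/10.5)
E
python3 - <<'E'
from h import *
p,Rt=dialpose(1.75,.11); print(p)
delta([.173,.601,.37]); delta([p[0]-.03,p[1],.37],Rt); delta(p,Rt)
E
```

```text
[ 0.58326375 -0.10489032  0.216331  ]
trans cm [ -0.04   0.08 -12.09] rows>= 2.014538541154216
trans cm [-56.08 -57.26 -12.  ] rows>= 13.5071117051631
rot deg [-18.84 -11.27  81.97] rows>= 8.081828641910654
trans cm [-58.97 -56.4    3.37] rows>= 13.611835799971066
rot deg [-18.84 -11.27  81.97] rows>= 8.081828641910654
```

```bash
python3 -m inch '[{"dz":-4},{"dz":-4},{"dz":-4},{"dx":-4,"dy":-4.1},{"dx":-4,"dy":-4.1},{"dx":-4,"dy":-4.1},{"dx":-4,"dy":-4.1},{"dx":-4,"dy":-4.1},{"dx":-4,"dy":-4.1},{"dx":-4,"dy":-4.1}]' 0.7 && python3 -m inch '[{"dx":-4,"dy":-4.1},{"dx":-4,"dy":-4.1},{"dx":-4,"dy":-4.1},{"dx":-4,"dy":-4.1},{"dx":-4,"dy":-4.1},{"dx":-4,"dy":-4.1},{"dx":-4,"dy":-4},{}]' && python3 -m inch '[{"wx":-1.88,"wy":-1.13,"wz":8.2},{"wx":-1.88,"wy":-1.13,"wz":8.2},{"wx":-1.88,"wy":-1.13,"wz":8.2},{"wx":-1.88,"wy":-1.13,"wz":8.2},{"wx":-1.88,"wy":-1.13,"wz":8.2},{"wx":-1.88,"wy":-1.13,"wz":8.2},{"wx":-1.88,"wy":-1.13,"wz":8.2},{"wx":-1.88,"wy":-1.13,"wz":8.2},{"wx":-1.88,"wy":-1.13,"wz":8.2},{"wx":-1.88,"wy":-1.13,"wz":8.2}]'; python3 -m inch '[{}]'; python3 - <<'E'
from h import *
from station import sense
for h in(.11,.028): p,Rt=dialpose(1.75,h); delta(p,Rt)
print(sense()["q"].round(2))
im=eyes.snapshot("wrist"); cv2.imwrite("pics/w1.png",im[:,:,::-1])
E
```

```text
trans cm [-58.97 -56.4    3.37] rows>= 13.611835799971066
rot deg [-18.84 -11.27  81.97] rows>= 8.081828641910654
trans cm [-61.66 -55.55  11.07] rows>= 13.953818566933784
rot deg [-18.84 -11.27  81.97] rows>= 8.081828641910654
[ 1.11  0.53  1.43  0.    1.18 -0.18]invalid input at $[0]: expected keys dx, dy, dz, wx, wy, wz
invalid input at $[0]: expected keys dx, dy, dz, wx, wy, wz
```

View pics/w1.png

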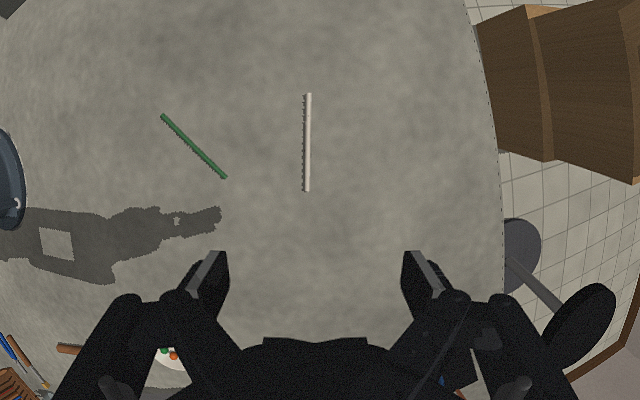

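The arm did not move: every key is required in a row. The picture is only the start view, with the fingers at (215,270) and (415,270). I'll repeat the move with full rows.

```bash
python3 -m inch '[{"dx":0,"dy":0,"dz":-4,"wx":0,"wy":0,"wz":0},{"dx":0,"dy":0,"dz":-4,"wx":0,"wy":0,"wz":0},{"dx":0,"dy":0,"dz":-4,"wx":0,"wy":0,"wz":0},{"dx":-4,"dy":-4.1,"dz":0,"wx":0,"wy":0,"wz":0},{"dx":-4,"dy":-4.1,"dz":0,"wx":0,"wy":0,"wz":0},{"dx":-4,"dy":-4.1,"dz":0,"wx":0,"wy":0,"wz":0},{"dx":-4,"dy":-4.1,"dz":0,"wx":0,"wy":0,"wz":0},{"dx":-4,"dy":-4.1,"dz":0,"wx":0,"wy":0,"wz":0},{"dx":-4,"dy":-4.1,"dz":0,"wx":0,"wy":0,"wz":0},{"dx":-4,"dy":-4.1,"dz":0,"wx":0,"wy":0,"wz":0}]' 0.7 && python3 -m inch '[{"dx":-4,"dy":-4.1,"dz":0,"wx":0,"wy":0,"wz":0},{"dx":-4,"dy":-4.1,"dz":0,"wx":0,"wy":0,"wz":0},{"dx":-4,"dy":-4.1,"dz":0,"wx":0,"wy":0,"wz":0},{"dx":-4,"dy":-4.1,"dz":0,"wx":0,"wy":0,"wz":0},{"dx":-4,"dy":-4.1,"dz":0,"wx":0,"wy":0,"wz":0},{"dx":-4,"dy":-4.1,"dz":0,"wx":0,"wy":0,"wz":0},{"dx":-4,"dy":-4,"dz":0,"wx":0,"wy":0,"wz":0},{"dx":0,"dy":0,"dz":0,"wx":0,"wy":0,"wz":0}]' && python3 -m inch '[{"dx":0,"dy":0,"dz":0,"wx":-1.88,"wy":-1.13,"wz":8.2},{"dx":0,"dy":0,"dz":0,"wx":-1.88,"wy":-1.13,"wz":8.2},{"dx":0,"dy":0,"dz":0,"wx":-1.88,"wy":-1.13,"wz":8.2},{"dx":0,"dy":0,"dz":0,"wx":-1.88,"wy":-1.13,"wz":8.2},{"dx":0,"dy":0,"dz":0,"wx":-1.88,"wy":-1.13,"wz":8.2},{"dx":0,"dy":0,"dz":0,"wx":-1.88,"wy":-1.13,"wz":8.2},{"dx":0,"dy":0,"dz":0,"wx":-1.88,"wy":-1.13,"wz":8.2},{"dx":0,"dy":0,"dz":0,"wx":-1.88,"wy":-1.13,"wz":8.2},{"dx":0,"dy":0,"dz":0,"wx":-1.88,"wy":-1.13,"wz":8.2},{"dx":0,"dy":0,"dz":0,"wx":-1.88,"wy":-1.13,"wz":8.2}]'; python3 - <<'E'
from h import *
from station import sense
for h in(.11,.028): p,Rt=dialpose(1.75,h); delta(p,Rt)
print(sense()["q"].round(2))
E
```

```text
t: 1.4
tcp_pos: [0.3628, 0.2458, 0.37]
tool_rot: [0.139, 0.99, 0.0, 0.0]
force: [1.0, -0.3, 0.5]
finger_gap: 0.698
gripper_force: 0.0
t: 2.4
tcp_pos: [0.554, -0.1084, 0.369]
tool_rot: [0.142, 0.99, -0.0, -0.0]
force: [0.1, 0.7, 0.1]
finger_gap: 0.699
gripper_force: 0.0
t: 3.65
tcp_pos: [0.5515, -0.1032, 0.3697]
tool_rot: [0.75, 0.638, 0.136, 0.109]
force: [0.1, -0.4, -0.8]
finger_gap: 0.701
gripper_force: 0.0
trans cm [-0.68 -2.2  15.49] rows>= 2.6106342113153884
rot deg [ 0.01 -0.09 -0.29] rows>= 0.02899532092585149
trans cm [-0.69 -2.2  23.69] rows>= 3.967590996522752
rot deg [ 0.01 -0.09 -0.29] rows>= 0.02899532092585149
[-0.47  0.19  1.67  0.2   0.98 -0.39]
```

```bash
python3 -m inch '[{"dx":-0.2,"dy":-0.7,"dz":5,"wx":0,"wy":0,"wz":0},{"dx":-0.2,"dy":-0.7,"dz":5,"wx":0,"wy":0,"wz":0},{"dx":-0.3,"dy":-0.8,"dz":5.5,"wx":0,"wy":0,"wz":0},{"dx":0,"dy":0,"dz":0,"wx":0,"wy":0,"wz":0},{"dx":0,"dy":0,"dz":0,"wx":0,"wy":0,"wz":0}]'; python3 - <<'E'
from h import *
p=eyes.camera_params("wrist"); print(p)
im=eyes.snapshot("wrist"); cv2.imwrite("pics/w2.png",im[:,:,::-1])
def fish(X):
    Y=R.from_rotvec(np.ravel(p["rvec"])).apply(X)+np.ravel(p["tvec"])
    rr=np.hypot(Y[:,0],Y[:,1]); th=np.arctan2(rr,Y[:,2])
    return np.c_[p["cx"]+p["fx"]*th*Y[:,0]/rr,p["cy"]+p["fy"]*th*Y[:,1]/rr]
for a in(1.7,1.9): print(a,fish(kw(K,[AX+.036*nrm+.025*dirn(a),AX+.036*nrm-.025*dirn(a),AX+.041*dirn(.9),AX+.036*nrm])).round().tolist())
c=im[150:400,160:480]
cv2.imwrite("pics/w2c.png",cv2.resize(c[:,:,::-1],None,fx=2.4,fy=2.4,interpolation=cv2.INTER_CUBIC))
E
```

```text
t: 4.28
tcp_pos: [0.5848, -0.1064, 0.2182]
tool_rot: [0.748, 0.64, 0.136, 0.111]
force: [-0.1, -0.2, 0.2]
finger_gap: 0.699
gripper_force: 0.0
{'fx': 309.70691628693146, 'fy': 309.70691628693146, 'cx': 314.618252172073, 'cy': 197.99443857909318, 'rvec': array([-2.8300833 ,  0.29470586, -0.46995352]), 'tvec': array([-0.63231522,  0.02809647,  0.14111706])}
1.7 [[314.0, 250.0], [310.0, 182.0], [350.0, 233.0], [312.0, 218.0]]
1.9 [[307.0, 250.0], [318.0, 182.0], [350.0, 233.0], [312.0, 218.0]]
```

View pics/w2.png

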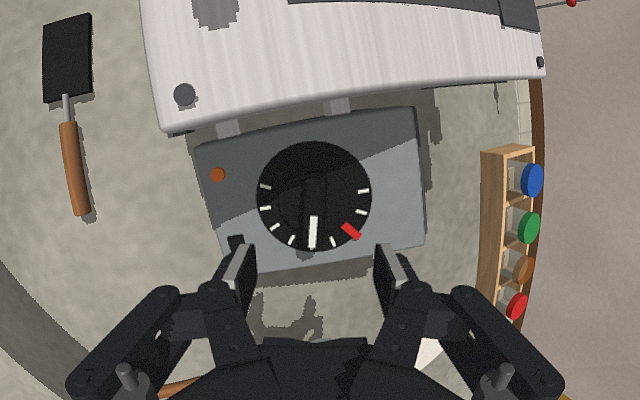

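The wrist view shows the dial skirt centred at about (314,197), the white pointer (315,217)-(312,248) and the red mark (350,231). The prediction agrees to about 2 px. I'll refine the angle from the white pixels.

```bash
cat > dialfit.py <<'E'
from h import *
import sys
def fish(p,X):
    Y=R.from_rotvec(np.ravel(p["rvec"])).apply(X)+np.ravel(p["tvec"])
    rr=np.hypot(Y[:,0],Y[:,1]); th=np.arctan2(rr,Y[:,2])
    return np.c_[p["cx"]+p["fx"]*th*Y[:,0]/rr,p["cy"]+p["fy"]*th*Y[:,1]/rr]
def unproj_panel(p,uv,h):  # pixel -> (up, right) panel coords at height h
    out=[]
    for q in uv:
        f=lambda c: (fish(p,kw(K,[AX+h*nrm+c[0]*u+c[1]*r]))[0]-q)
        out.append(least_squares(f,[0.01,0.01]).x)
    return np.array(out)
E
python3 - <<'E'
from dialfit import *
p=eyes.camera_params("wrist"); im=cv2.imread("pics/w2.png")
g=im.min(2)>170; m=np.zeros_like(g); m[210:255,305:325]=1
n,l,st,ce=cv2.connectedComponentsWithStats((g&m).astype(np.uint8)); i=1+st[1:,4].argmax(); print(st[i],ce[i])
ys,xs=np.where(l==i); top=[xs[ys<ys.min()+3].mean(),ys.min()]; bot=[xs[ys>ys.max()-3].mean(),ys.max()]
red=(im[:,:,2]>150)&(im[:,:,1]<70); red[:, :330]=0; red[:, 370:]=0; yy,xx=np.where(red[200:260]); print("red",xx.mean(),yy.mean()+200)
print("top/bot",top,bot)
c=unproj_panel(p,[top,bot],.036); d=c[1]-c[0]; print(c.round(4).tolist(),"angle",np.arctan2(d[1],d[0]))
c=unproj_panel(p,[[xx.mean(),yy.mean()+200]],.0); print("mark",c.round(4),"exp",.041*np.cos(.9),.041*np.sin(.9))
c=unproj_panel(p,[[314.5,197]],.007); print("skirt",c)
for a in(1.8,): pp,Rt=dialpose(a,.028); delta(pp,Rt)
E
```

```text
[309 216   9  32 210] [312.28571429 231.31904762]
red 350.95541401273886 230.71974522292993
top/bot [np.float64(313.05555555555554), np.int64(216)] [np.float64(311.5), np.int64(247)]
[[0.0018, -0.0002], [-0.0036, 0.0229]] angle 1.7979408147453613
mark [[0.028  0.0316]] exp 0.025486008699097243 0.03211640329472682
skirt [[ 0.00375638 -0.00470776]]
trans cm [ 0.13 -0.35  8.41] rows>= 1.4028320750765282
rot deg [ 0.26 -0.02  2.87] rows>= 0.2748121205634818
```

```bash
python3 -m inch '[{"dx":0.13,"dy":-0.2,"dz":0,"wx":0.2,"wy":0,"wz":2.9},{"dx":0,"dy":0,"dz":2.7,"wx":0,"wy":0,"wz":0},{"dx":0,"dy":0,"dz":2.7,"wx":0,"wy":0,"wz":0},{"dx":0,"dy":0,"dz":1.7,"wx":0,"wy":0,"wz":0},{"dx":0,"dy":0,"dz":1.0,"wx":0,"wy":0,"wz":0},{"dx":0,"dy":0,"dz":0,"wx":0,"wy":0,"wz":0}]' && python3 -m inch '[{"dx":0,"dy":0,"dz":0,"wx":0,"wy":0,"wz":0},{"dx":0,"dy":0,"dz":0,"wx":0,"wy":0,"wz":0},{"dx":0,"dy":0,"dz":0,"wx":0,"wy":0,"wz":0},{"dx":0,"dy":0,"dz":0,"wx":0,"wy":0,"wz":0},{"dx":0,"dy":0,"dz":0,"wx":0,"wy":0,"wz":0},{"dx":0,"dy":0,"dz":0,"wx":0,"wy":0,"wz":0}]' 0 25; python3 -c "
from h import *
p,Rt=dialpose(1.8,.028);delta(p,Rt)
p,Rt=dialpose(.9,.028);delta(p,Rt)"
```

```text
t: 5.08
tcp_pos: [0.6104, -0.1044, 0.1402]
tool_rot: [0.765, 0.621, 0.137, 0.105]
force: [-1.0, 0.5, 0.2]
finger_gap: 0.7
gripper_force: 0.0
t: 5.82
tcp_pos: [0.6121, -0.105, 0.1414]
tool_rot: [0.764, 0.621, 0.138, 0.107]
force: [3.0, 2.0, 5.9]
finger_gap: 0.18
gripper_force: 29.4
trans cm [ 0.05 -0.15  0.17] rows>= 0.03916194304551882
rot deg [ 0.11  0.   -0.09] rows>= 0.013145753763599513
trans cm [ 0.05 -0.15  0.17] rows>= 0.03916194304551882
rot deg [ 1.000e-01  5.000e-02 -5.165e+01] rows>= 4.919284576191415
```

```bash
python3 -m inch '[{"dx":0,"dy":0,"dz":0,"wx":0,"wy":0,"wz":-6.5},{"dx":0,"dy":0,"dz":0,"wx":0,"wy":0,"wz":-6.5},{"dx":0,"dy":0,"dz":0,"wx":0,"wy":0,"wz":-6.5},{"dx":0,"dy":0,"dz":0,"wx":0,"wy":0,"wz":-6.5},{"dx":0,"dy":0,"dz":0,"wx":0,"wy":0,"wz":-6.5},{"dx":0,"dy":0,"dz":0,"wx":0,"wy":0,"wz":-6.5},{"dx":0,"dy":0,"dz":0,"wx":0,"wy":0,"wz":-6.5},{"dx":0,"dy":0,"dz":0,"wx":0,"wy":0,"wz":-6.1},{"dx":0,"dy":0,"dz":0,"wx":0,"wy":0,"wz":0},{"dx":0,"dy":0,"dz":0,"wx":0,"wy":0,"wz":0}]'; python3 -c "
from h import *
p,Rt=dialpose(.9,.028);delta(p,Rt)"; python3 -m inch '[{"dx":0,"dy":0,"dz":0,"wx":0,"wy":0,"wz":0},{"dx":0,"dy":0,"dz":0,"wx":0,"wy":0,"wz":0},{"dx":0,"dy":0,"dz":0,"wx":0,"wy":0,"wz":0}]' 0.7 && python3 -m inch '[{"dx":0,"dy":0,"dz":-1.5,"wx":0,"wy":0,"wz":0},{"dx":0,"dy":0,"dz":-3,"wx":0,"wy":0,"wz":0},{"dx":0,"dy":0,"dz":-4,"wx":0,"wy":0,"wz":0},{"dx":0,"dy":0,"dz":-2,"wx":0,"wy":0,"wz":0},{"dx":0,"dy":0,"dz":0,"wx":0,"wy":0,"wz":0},{"dx":0,"dy":0,"dz":0,"wx":0,"wy":0,"wz":0}]'
python3 - <<'E'
from dialfit import *
from station import sense
p=eyes.camera_params("wrist"); im=eyes.snapshot("wrist")[:,:,::-1].copy(); cv2.imwrite("pics/w3.png",im)
print(fish(p,kw(K,[AX+.036*nrm,AX+.036*nrm+.025*dirn(.9)])))
E
```

```text
t: 7.08
tcp_pos: [0.6128, -0.1049, 0.1417]
tool_rot: [0.418, 0.891, 0.078, 0.157]
force: [5.3, 2.3, 5.5]
finger_gap: 0.184
gripper_force: 29.2
trans cm [ 0.19 -0.12  0.18] rows>= 0.047781604080953395
rot deg [ 0.12  0.15 -0.04] rows>= 0.018420375797931442
t: 7.45
tcp_pos: [0.6092, -0.1042, 0.1391]
tool_rot: [0.418, 0.892, 0.078, 0.153]
force: [0.4, -0.1, -0.2]
finger_gap: 0.701
gripper_force: 0.0
t: 8.2
tcp_pos: [0.5741, -0.1053, 0.2383]
tool_rot: [0.418, 0.892, 0.078, 0.154]
force: [-0.1, -0.5, -0.1]
finger_gap: 0.693
gripper_force: 0.0
[[315.58985225 209.58211357]
 [315.56993303 239.66460348]]
```

View pics/w3.png

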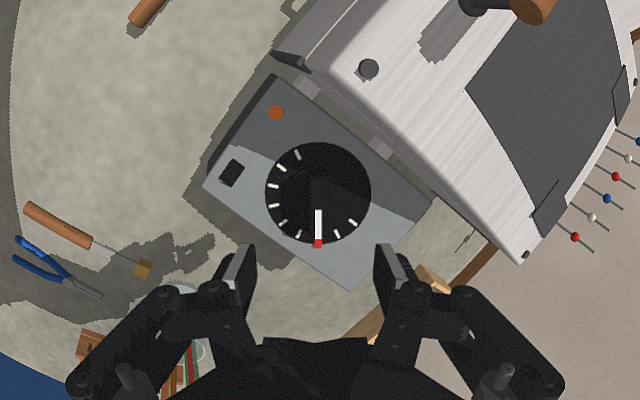

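The pointer (318,210-238) lines up exactly with the red mark (318,243), so the dial is set. Next I go to the handle.

```bash
cat >> h.py <<'E'
def handpose(th,up=0):
    c,s=np.cos(th),np.sin(th); L=np.array([-.283*c+.092*s+.168,0,.283*s+.092*c+.15+up])
    Rt=R.from_euler("z",K[2])*R.from_euler("y",th)*R.from_matrix(np.array([[0,1,0],[1,0,0],[0,0,-1.]]))
    return kw(K+[.001,0,0],L)[0],Rt
E
python3 -m inch '[{"dx":0,"dy":0,"dz":-4,"wx":0,"wy":0,"wz":0},{"dx":0,"dy":0,"dz":-4,"wx":0,"wy":0,"wz":0},{"dx":0,"dy":0,"dz":-4,"wx":0,"wy":0,"wz":0},{"dx":0,"dy":0,"dz":0,"wx":0,"wy":0,"wz":0}]' 0.8; python3 -c "
from h import *
p,Rt=handpose(0,.1);print(p);delta(p,Rt)
from station import sense
s=sense();print('in target frame',Rt.inv().apply(p-s['tcp_pos'])*100)"
```

```text
t: 8.75
tcp_pos: [0.5345, -0.1071, 0.3536]
tool_rot: [0.418, 0.892, 0.078, 0.157]
force: [0.1, 0.0, -0.2]
finger_gap: 0.8
gripper_force: 0.0
[0.56283257 0.11966326 0.342     ]
trans cm [15.99 16.21  2.23] rows>= 3.8134944324792492
rot deg [19.36  6.79 38.  ] rows>= 4.1128513613733775
in target frame [22.6017985   3.36971254  1.15860868]
```

```bash
python3 -m inch '[{"dx":0,"dy":0,"dz":0,"wx":3.23,"wy":1.13,"wz":6.33},{"dx":0,"dy":0,"dz":0,"wx":3.23,"wy":1.13,"wz":6.33},{"dx":0,"dy":0,"dz":0,"wx":3.23,"wy":1.13,"wz":6.33},{"dx":0,"dy":0,"dz":0,"wx":3.23,"wy":1.13,"wz":6.33},{"dx":0,"dy":0,"dz":0,"wx":3.23,"wy":1.13,"wz":6.33},{"dx":0,"dy":0,"dz":0,"wx":3.23,"wy":1.13,"wz":6.33}]' && python3 -m inch '[{"dx":4,"dy":0.6,"dz":0,"wx":0,"wy":0,"wz":0},{"dx":4,"dy":0.6,"dz":0,"wx":0,"wy":0,"wz":0},{"dx":4,"dy":0.6,"dz":0,"wx":0,"wy":0,"wz":0},{"dx":4,"dy":0.6,"dz":0,"wx":0,"wy":0,"wz":0},{"dx":4,"dy":0.6,"dz":0,"wx":0,"wy":0,"wz":0},{"dx":2.6,"dy":0.4,"dz":0,"wx":0,"wy":0,"wz":0},{"dx":0,"dy":0,"dz":0,"wx":0,"wy":0,"wz":0},{"dx":0,"dy":0,"dz":0,"wx":0,"wy":0,"wz":0}]'; python3 - <<'E'
from dialfit import *
p,Rt=handpose(0,.1);delta(p,Rt)
q=eyes.camera_params("wrist"); im=eyes.snapshot("wrist")[:,:,::-1].copy(); cv2.imwrite("pics/w4.png",im)
print(fish(q,kw(K,[[-.115,-.068,.242],[-.115,.068,.242],[-.115,0,.252]])))
E
```

```text
t: 9.5
tcp_pos: [0.5334, -0.106, 0.3488]
tool_rot: [0.699, 0.715, -0.002, -0.005]
force: [-0.5, 0.7, 0.3]
finger_gap: 0.799
gripper_force: 0.0
t: 10.5
tcp_pos: [0.5618, 0.1199, 0.35]
tool_rot: [0.698, 0.716, -0.002, -0.003]
force: [0.7, 0.2, -0.3]
finger_gap: 0.798
gripper_force: 0.0
trans cm [-0.02  0.1   0.8 ] rows>= 0.13385932572646486
rot deg [-0.44 -0.08  0.05] rows>= 0.04296693224961521
[[315.6748408  278.69005593]
 [316.11957149 117.01358258]
 [315.8733571  208.78115801]]
```

View pics/w4.png

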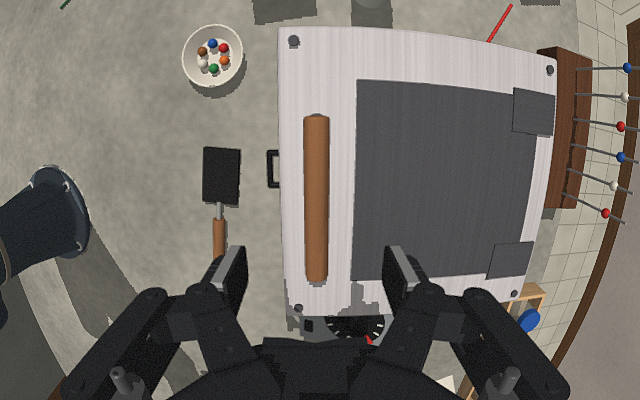

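The handle runs (316,115)-(316,283), which is where it was predicted, and centred between the fingers. I'll descend and grip.

```bash
python3 -m inch '[{"dx":0,"dy":0.1,"dz":3,"wx":0,"wy":0,"wz":0},{"dx":0,"dy":0,"dz":3,"wx":0,"wy":0,"wz":0},{"dx":0,"dy":0,"dz":2.5,"wx":0,"wy":0,"wz":0},{"dx":0,"dy":0,"dz":1.5,"wx":0,"wy":0,"wz":0},{"dx":0,"dy":0,"dz":0.7,"wx":0,"wy":0,"wz":0},{"dx":0,"dy":0,"dz":0,"wx":0,"wy":0,"wz":0},{"dx":0,"dy":0,"dz":0,"wx":0,"wy":0,"wz":0}]' && python3 -m inch '[{"dx":0,"dy":0,"dz":0,"wx":0,"wy":0,"wz":0},{"dx":0,"dy":0,"dz":0,"wx":0,"wy":0,"wz":0},{"dx":0,"dy":0,"dz":0,"wx":0,"wy":0,"wz":0},{"dx":0,"dy":0,"dz":0,"wx":0,"wy":0,"wz":0},{"dx":0,"dy":0,"dz":0,"wx":0,"wy":0,"wz":0},{"dx":0,"dy":0,"dz":0,"wx":0,"wy":0,"wz":0}]' 0 90; python3 - <<'E'
from h import *
for t in(0,.03,.126): p,Rt=handpose(t);delta(p,Rt)
E
```

```text
t: 11.42
tcp_pos: [0.5633, 0.1204, 0.2456]
tool_rot: [0.698, 0.716, -0.0, -0.002]
force: [-0.1, -0.4, 0.6]
finger_gap: 0.801
gripper_force: 0.0
t: 12.18
tcp_pos: [0.5624, 0.1205, 0.2453]
tool_rot: [0.698, 0.716, -0.001, -0.002]
force: [-1.9, 0.4, 4.9]
finger_gap: 0.2
gripper_force: 87.9
trans cm [-0.09  0.04  0.33] rows>= 0.05756364637697945
rot deg [-0.28 -0.11  0.05] rows>= 0.028700294543727658
trans cm [-0.08  0.32 -0.51] rows>= 0.10225852672342366
rot deg [ 1.44 -0.11  0.05] rows>= 0.1379260276083273
trans cm [-0.08  1.4  -3.16] rows>= 0.5760995773521617
rot deg [ 6.94 -0.11  0.05] rows>= 0.6613878066798834
```

```bash
python3 -m inch '[{"dx":0,"dy":0,"dz":0,"wx":0,"wy":0,"wz":0},{"dx":0,"dy":0,"dz":0.3,"wx":0,"wy":0,"wz":0},{"dx":0,"dy":0,"dz":0.3,"wx":0,"wy":0,"wz":0},{"dx":0,"dy":0,"dz":0,"wx":0,"wy":0,"wz":0}]' 0.5 && python3 -m inch '[{"dx":0,"dy":0,"dz":0,"wx":0,"wy":0,"wz":0},{"dx":0,"dy":0,"dz":0,"wx":0,"wy":0,"wz":0},{"dx":0,"dy":0,"dz":0,"wx":0,"wy":0,"wz":0},{"dx":0,"dy":0,"dz":0,"wx":0,"wy":0,"wz":0},{"dx":0,"dy":0,"dz":0,"wx":0,"wy":0,"wz":0}]' 0 90 && python3 -m inch '[{"dx":0,"dy":0,"dz":-0.2,"wx":0,"wy":0,"wz":0},{"dx":0,"dy":0.1,"dz":-0.2,"wx":0.3,"wy":0,"wz":0},{"dx":0,"dy":0.1,"dz":-0.2,"wx":0.3,"wy":0,"wz":0},{"dx":0,"dy":0,"dz":0,"wx":0,"wy":0,"wz":0}]'; python3 - <<'E'
from h import *
for t in(0,.03,.126): p,Rt=handpose(t);delta(p,Rt)
E
```

```text
t: 12.68
tcp_pos: [0.5624, 0.1204, 0.2381]
tool_rot: [0.698, 0.716, -0.001, -0.003]
force: [-0.5, 0.6, -0.2]
finger_gap: 0.499
gripper_force: 0.0
t: 13.3
tcp_pos: [0.5625, 0.1205, 0.2389]
tool_rot: [0.698, 0.716, -0.001, -0.002]
force: [-1.4, 0.1, 2.0]
finger_gap: 0.211
gripper_force: 87.9
t: 13.8
tcp_pos: [0.5648, 0.1204, 0.2439]
tool_rot: [0.698, 0.716, -0.005, -0.006]
force: [3.0, -1.0, -12.6]
finger_gap: 0.205
gripper_force: 89.4
trans cm [-0.07 -0.2   0.19] rows>= 0.04752369545922414
rot deg [-0.91 -0.11  0.03] rows>= 0.08730995275001538
trans cm [-0.07  0.08 -0.65] rows>= 0.11050584719928162
rot deg [ 0.81 -0.11  0.03] rows>= 0.07778408628508689
trans cm [-0.06  1.13 -3.31] rows>= 0.5830210601074785
rot deg [ 6.31 -0.1   0.04] rows>= 0.6009895830122234
```

```bash
python3 -m inch '[{"dx":0,"dy":0.1,"dz":-0.3,"wx":0.6,"wy":0,"wz":0},{"dx":0,"dy":0.1,"dz":-0.3,"wx":0.6,"wy":0,"wz":0},{"dx":0,"dy":0.1,"dz":-0.3,"wx":0.6,"wy":0,"wz":0},{"dx":0,"dy":0.1,"dz":-0.3,"wx":0.6,"wy":0,"wz":0},{"dx":0,"dy":0,"dz":0,"wx":0,"wy":0,"wz":0}]'; python3 - <<'E'
from h import *
for t in(.06,.126): p,Rt=handpose(t,-.003);delta(p,Rt)
E
```

```text
t: 14.42
tcp_pos: [0.5702, 0.1207, 0.2579]
tool_rot: [0.698, 0.715, -0.019, -0.02]
force: [3.5, 1.9, -3.8]
finger_gap: 0.206
gripper_force: 95.8
trans cm [-0.08 -0.12  0.22] rows>= 0.043687127108470364
rot deg [ 0.36 -0.12  0.04] rows>= 0.03583267008205933
trans cm [-0.08  0.56 -1.62] rows>= 0.2867455325579407
rot deg [ 4.14 -0.12  0.04] rows>= 0.3941548570522135
```

Broken free with no jump, and the load has dropped to about 5 N. I'll finish the opening.

```bash
python3 -m inch '[{"dx":0,"dy":0.1,"dz":-0.3,"wx":0.8,"wy":0,"wz":0},{"dx":0,"dy":0.1,"dz":-0.3,"wx":0.8,"wy":0,"wz":0},{"dx":0,"dy":0.1,"dz":-0.4,"wx":0.8,"wy":0,"wz":0},{"dx":0,"dy":0.1,"dz":-0.3,"wx":0.8,"wy":0,"wz":0},{"dx":0,"dy":0.1,"dz":-0.3,"wx":0.8,"wy":0,"wz":0},{"dx":0,"dy":0,"dz":0,"wx":0,"wy":0,"wz":0},{"dx":0,"dy":0,"dz":0,"wx":0,"wy":0,"wz":0},{"dx":0,"dy":0,"dz":0,"wx":0,"wy":0,"wz":0}]'; python3 - <<'E'
from h import *
for t in(.126,): p,Rt=handpose(t,-.003);delta(p,Rt)
im=eyes.snapshot("side")[:,:,::-1]; cv2.imwrite("pics/s5.png",cv2.resize(im[120:290,250:450],None,fx=3.5,fy=3.5,interpolation=cv2.INTER_CUBIC))
for t in(.08,.126,.19):
    c,s=np.cos(t),np.sin(t); pt=lambda x,z:[x*c+z*s+.168,-.15,-x*s+z*c+.15]
    print(t,((proj("side",kw(K,[pt(-.318,-.005),pt(-.318,.047)]))-[250,120])*3.5).round().tolist())
E
```

```text
t: 15.42
tcp_pos: [0.5753, 0.1208, 0.272]
tool_rot: [0.697, 0.714, -0.045, -0.045]
force: [-2.4, -0.5, -2.9]
finger_gap: 0.203
gripper_force: 91.7
trans cm [-0.08  0.11 -0.2 ] rows>= 0.04007610274801664
rot deg [-0.05 -0.11  0.05] rows>= 0.012608221786869293
0.08 [[228.0, 266.0], [233.0, 214.0]]
0.126 [[230.0, 251.0], [238.0, 199.0]]
0.19 [[233.0, 231.0], [245.0, 178.0]]
```

View pics/s5.png

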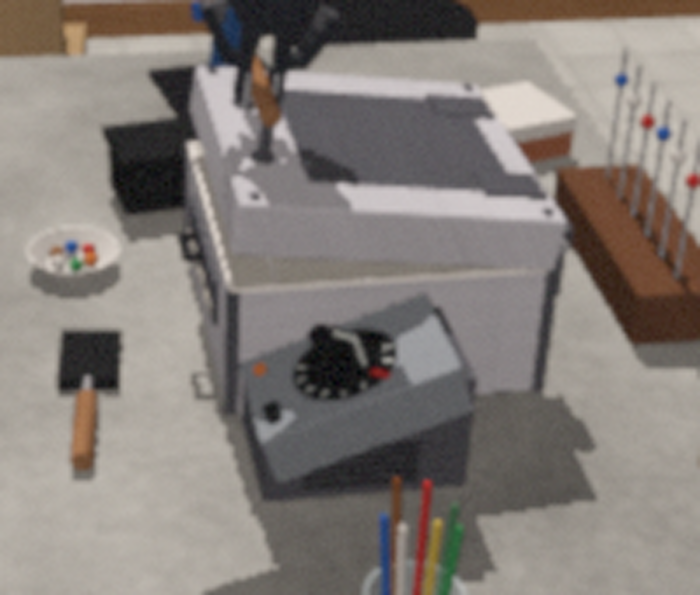

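The lid's lower front corner is at (232,254), which corresponds to about 0.12 rad. The handle is held, the pointer is at the mark and nothing else was disturbed. Handing in.

```bash
python3 -m inch '[{"dx":0,"dy":0,"dz":-0.1,"wx":0,"wy":0,"wz":0},{"dx":0,"dy":0,"dz":0,"wx":0,"wy":0,"wz":0},{"dx":0,"dy":0,"dz":0,"wx":0,"wy":0,"wz":0},{"dx":0,"dy":0,"dz":0,"wx":0,"wy":0,"wz":0},{"dx":0,"dy":0,"dz":0,"wx":0,"wy":0,"wz":0},{"dx":0,"dy":0,"dz":0,"wx":0,"wy":0,"wz":0}]'; python3 -c "
from station import workorder
print(workorder.sign_off())"
```

```text
t: 16.23
tcp_pos: [0.5757, 0.1207, 0.273]
tool_rot: [0.697, 0.714, -0.044, -0.045]
force: [-0.3, -1.4, -4.4]
finger_gap: 0.206
gripper_force: 91.5
the job is handed in; nothing more can be done
None
```

The job is handed in at about 16 s of the 51 s allowed: the dial pointer is at the red mark, and the lid came free of its seal without jumping and is held by its handle about 40 mm open, with nothing else disturbed in the last picture; no verdict came back at sign-off.

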